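# Load and lock the ink cartridges of the brush-writing machine

## Robot

A 6-joint arm with a two-finger parallel gripper is mounted at the origin on the work surface. World frame = base frame: x ahead of the robot, y to its left, z up, the work surface at z = 0. Lengths are in mm, angles in rad, forces in N, time in s.
With the tool pointing down it reaches from about 325 to 750 mm from the base axis. Payload 7.6 kg.
Tool frame: the origin (TCP) lies at the very end of the fingers, on their centre line; the grasp point (between the pads) lies 19 mm behind it (manip.grip_point_offset is the z of the grasp point in the tool frame, in mm); z points along the fingers, y is the line along which they close (so a half turn about z gives the same grasp; the last joint's range is limited). The gripper opens to 85 mm and grips with 20 to 120 N. Pads are 22 mm wide; open, the fingers measure 114 mm over their backs; the gripper's body (76 mm by 85 mm) begins 54 mm behind the grasp point. The pads swing forward as they close: fully open they stand 13 mm farther back than shut.
Start: joints at [-1.331, 0.052, 1.401, -0, 1.689, -0.07], TCP at [160.081, -500.023, 194.823] pointing down, gripper open.
Joint ranges: [-2.9, 2.9], [-0.91, 2.17], [0.12, 2.37], [-1.06, 4.2], [0.26, 2.73], [-2.93, 2.93]. Speed limits (rad/s): [2.57, 2.57, 3.01, 3.14, 3.14, 3.14].

## Interface

Orientations are given as a rotation vector (axis times angle).
In Python, from plant import manip, viewer gives the robot as it stands. Calls block until the motion is done:
- manip.move_pose(position, orientation): joint-space move of the TCP to a pose.
- manip.servo_line(position, attitude=None, vel=150, guard=None): straight line of the TCP; attitude=None keeps the orientation; vel is the mean speed in mm/s. With guard (N) it stops when the force on the tool has changed by that much, and returns True; else False.
- manip.move_joints(angles): joint-space move.
- manip.gripper_open() and manip.close_gripper(squeeze=None): open the fingers fully, or close them until they stop; squeeze is the grip in N (None keeps the last).
- manip.wait(seconds).
- manip.solve_ik(position, orientation): joint angles nearest the present ones, or None.
- manip.observe(): the state.
- viewer.read_camera(name): name is "side" or "top" or "wrist"; returns a dict with "pixels" (384x512x3 uint8, red, green, blue), "vfov" (degrees; the focal length in pixels is half the picture's height over the tangent of half this angle, whatever the lens; pixels are square), "cx", "cy" (the principal point, pixels), "R" (3x3) and "t" (3): a world point X has camera coordinates R X + t; the wrist camera has in their place "tool_from_camera" (4x4, takes a point from camera to tool coordinates, whose origin is the TCP and whose axes are the flange's). Camera axes: x right, y down, z forward; pixel columns grow to the right and rows downward; lengths in mm; the calibration is good to about 2 mm. A picture is of the moment at which its call begins: read the wrist's pose just before it. There is no depth.
A pose or a line that the arm cannot do raises manip.Unreachable and nothing moves.
- manip.sign_off(): hands the job in; it is judged then, once.
Trained networks look in a picture, given as the dict that the camera call returned (one of the last four; its "shot" number tells which), for a name from the list of things; names that differ only in an ending like _2 or _b are one class to them, and where a whole thing is asked for, a point or a joint stands for the part that bears it (a point fixed in the world has none). Each returns a list of dicts, best first, with "conf" (0 to 1); they miss things now and then, are a little off and sometimes report something else, mostly with a low value. They report only what shows in the picture. A call takes as long as a camera call. They do not tell look-alikes from the thing itself.
- viewer.search_frame(picture, label): "bbox" ([centre column, centre row, width, height] in pixels, round what is visible of it).
- viewer.masks_of(picture, label): "pixels" (384x512 bool, what is visible of it) and "bbox" ([centre column, centre row, width, height] in pixels, round what is visible of it).
- viewer.place_of(picture, label): "pixel" ([column, row] in pixels: a listed point, or the origin of a listed thing).
The state is a dict: "clock": time; "joint_pos": joint angles; "joint_velocities": joint speeds; "joint_efforts": joint torques, N m; "eef_pos": TCP position; "eef_rot": TCP orientation; "contact_force": force on the tool from outside, world axes, zero at the start; "ft_torque": the same for the moment, N m; "opening": finger opening in mm; "gripper_force": force on a finger pad.
Only numpy, scipy, OpenCV 4.12 (cv2) and the standard library are available. Lean on these libraries where they do the work, as an engineer would, in place of code of your own. Each camera call takes 0.05 s, during which the arm holds its last target. There are 200 camera calls.

## Task

Reload the brush-writing machine's ink station: first pull the flushing lever right back towards the robot's side, then take every ink cartridge out of the pocket tray and fit each into a port of its own, pressing it in against the spring and twisting it a quarter turn clockwise so that it stays locked upright. Only when all of them are locked, throw the lever fully over to the far side again, and finish with the cover laid flat and square on the emptied tray. Leave the ink bottle, paperweights and eraser where they are.

Things in the scene. Friction and masses are not known exactly. Their poses are not given: they have to be found in the camera images.
- cart1: ink cartridge, one of up to four alike (two or three present), upright in a tray pocket at any yaw; 98 mm tall, 0.13 to 0.24 kg. Origin: centre of the underside, z up its axis. Neck 30 mm across up to 22 mm; round body 52 mm across, 22 to 72 mm up; on top a grip bar 44 mm long (x), 14 mm thick (y), 72 to 98 mm up. A half turn makes no difference; see cart2
- cart2: cartridge like cart1. Bayonet lugs of all cartridges: two, opposite each other on the neck, together a bar 48 mm tip to tip along x (right below the grip bar), 8 mm wide, 4 to 10 mm above the underside
- cart3: cartridge exactly like cart1 and cart2; may be absent
- cart4: cartridge exactly like cart1 and cart2; may be absent
- port1 (a point): mouth centre of a port of the white ink station, level with its top face, 48 mm above the table; z up, x and y the station's. Three ports 72 mm apart along y, port1 lowest. Each: round bore at least 34 mm across, with an entry slot for the lugs along x, 14 mm wide, 55 mm end to end. See port2, port3
- port2 (a point): middle port, like port1. Depths are of the cartridge's underside below the top face: at 10 mm it meets a spring plunger and rests loose; lugs clear the lips at 19 mm or more (20.5 is good; at 22 the body rests on the top face). Spring 2 N at 10 mm, 9 N at 19, 11 N at 22. Held so deep, twist it clockwise from above
- port3 (a point): port next to the lever, like port1. Twist a quarter turn clockwise (stop about 7 degrees beyond; the other way is blocked), until lugs and grip bar lie along y; then let it rise: the spring lifts the lugs 4 mm into notches. Locked: underside 15 mm below the top face, bar along y, not turnable unless pressed in again
- tray: fixed grey pocket tray, 148 x 148 x 40 mm, origin at the centre of its underside; four square pockets 56 mm wide, 34 mm deep (floor 6 mm up), centred at x, y = +-34 mm in its frame
- cover: loose grey tray cover lying on the table beside the tray: a square plate 156 x 156 x 8 mm, 0.3 kg, origin at the centre of its underside, with a black grip bar on its middle, 80 mm long along y, 14 mm thick along x, from 8 to 40 mm above the underside. On the tray its underside is 40 mm above the table
- lever (a joint): flushing lever at the +y end of the station, in rad: 0 leaning back to the station's -x side, 1.0 fully over to its +x side (end stop); stays where it is left, about 1 N at the tip moves it. It turns about the station's y axis, 34 mm above the table; starts between 0.75 and 1.0
- lever_tip (a point): centre of the ball (26 mm across) at the end of the flushing lever, 80 mm from the pivot; the rod is 10 mm thick; 78 mm in +y from port3 in the station's frame. Ball about 104 mm above the table at 0 and at 1.0; it swings 77 mm in x
- ink_bottle: bystander: black ink bottle with a yellow cap, 46 mm across, 150 mm tall, far side of the table; origin centre of underside
- weight_a: bystander: blue paperweight bar 170 x 26 x 18 mm near the robot; origin centre of underside
- weight_b: bystander: second blue paperweight bar, 170 x 26 x 18 mm, on the far side of the station
- eraser: bystander: whiteboard eraser 55 x 120 x 30 mm, near the robot; origin centre of underside
Things that resemble listed ones, but are neither listed nor needed, are in the scene too. Leave any blue or orange look-alike of the cart1 alone.

How it is judged (in metres and radians):
On the way, in this order (a step that is already met when the one before it is completed fails the run):
1. the flushing lever has been pulled back (value of joint lever below 0.15 rad), for 0.2 s.
2. every cartridge present is locked in a port of its own (((horizontal distance between cart1 and port1 below 0.005 m and z of cart1 in the frame of port1 between -0.0175 and -0.0125 m and angle between the x axis of cart1 and the y axis of port1, either way round below 0.2 rad and angle between cart1's own z axis and vertical below 0.12 rad) or (horizontal distance between cart1 and port2 below 0.005 m and z of cart1 in the frame of port2 between -0.0175 and -0.0125 m and angle between the x axis of cart1 and the y axis of port2, either way round below 0.2 rad and angle between cart1's own z axis and vertical below 0.12 rad) or (horizontal distance between cart1 and port3 below 0.005 m and z of cart1 in the frame of port3 between -0.0175 and -0.0125 m and angle between the x axis of cart1 and the y axis of port3, either way round below 0.2 rad and angle between cart1's own z axis and vertical below 0.12 rad)) and ((horizontal distance between cart2 and port1 below 0.005 m and z of cart2 in the frame of port1 between -0.0175 and -0.0125 m and angle between the x axis of cart2 and the y axis of port1, either way round below 0.2 rad and angle between cart2's own z axis and vertical below 0.12 rad) or (horizontal distance between cart2 and port2 below 0.005 m and z of cart2 in the frame of port2 between -0.0175 and -0.0125 m and angle between the x axis of cart2 and the y axis of port2, either way round below 0.2 rad and angle between cart2's own z axis and vertical below 0.12 rad) or (horizontal distance between cart2 and port3 below 0.005 m and z of cart2 in the frame of port3 between -0.0175 and -0.0125 m and angle between the x axis of cart2 and the y axis of port3, either way round below 0.2 rad and angle between cart2's own z axis and vertical below 0.12 rad)) and ((horizontal distance between cart3 and port1 below 0.005 m and z of cart3 in the frame of port1 between -0.0175 and -0.0125 m and angle between the x axis of cart3 and the y axis of port1, either way round below 0.2 rad and angle between cart3's own z axis and vertical below 0.12 rad) or (horizontal distance between cart3 and port2 below 0.005 m and z of cart3 in the frame of port2 between -0.0175 and -0.0125 m and angle between the x axis of cart3 and the y axis of port2, either way round below 0.2 rad and angle between cart3's own z axis and vertical below 0.12 rad) or (horizontal distance between cart3 and port3 below 0.005 m and z of cart3 in the frame of port3 between -0.0175 and -0.0125 m and angle between the x axis of cart3 and the y axis of port3, either way round below 0.2 rad and angle between cart3's own z axis and vertical below 0.12 rad)) and ((horizontal distance between cart4 and port1 below 0.005 m and z of cart4 in the frame of port1 between -0.0175 and -0.0125 m and angle between the x axis of cart4 and the y axis of port1, either way round below 0.2 rad and angle between cart4's own z axis and vertical below 0.12 rad) or (horizontal distance between cart4 and port2 below 0.005 m and z of cart4 in the frame of port2 between -0.0175 and -0.0125 m and angle between the x axis of cart4 and the y axis of port2, either way round below 0.2 rad and angle between cart4's own z axis and vertical below 0.12 rad) or (horizontal distance between cart4 and port3 below 0.005 m and z of cart4 in the frame of port3 between -0.0175 and -0.0125 m and angle between the x axis of cart4 and the y axis of port3, either way round below 0.2 rad and angle between cart4's own z axis and vertical below 0.12 rad))), for 0.3 s.
3. the flushing lever has been thrown over (value of joint lever above 0.85 rad), for 0.2 s.
At the end, for the whole second after the job is handed in: Every cartridge locked in a port (5 mm of its axis, underside 12.5 to 17.5 mm below the top face, bar within 0.2 rad of the row of ports, upright within 0.12 rad); lever above 0.85 rad; cover flat on the tray, centred within 12 mm, square within 0.15 rad (any way round); all at rest (all of step 2 and value of joint lever above 0.85 rad and horizontal distance between cover and tray below 0.012 m and z of cover in the frame of tray between 0.036 and 0.045 m and angle between cover's own z axis and vertical below 0.06 rad and (angle between the x axis of cover and the x axis of tray, either way round below 0.15 rad or angle between the x axis of cover and the y axis of tray, either way round below 0.15 rad) and linear speed of each of cart1, cart2, cart3, cart4, cover below 0.03 m/s); the robot touches nothing.
It fails at once if the black ink bottle is moved more than 30 mm (distance of ink_bottle from where it was at the start of the episode above 0.03 m).
It fails at once if a blue paperweight is moved more than 30 mm (distance of weight_a from where it was at the start of the episode above 0.03 m).
It fails at once if a blue paperweight is moved more than 30 mm (distance of weight_b from where it was at the start of the episode above 0.03 m).
It fails at once if the whiteboard eraser is moved more than 30 mm (distance of eraser from where it was at the start of the episode above 0.03 m).
Of cart1, cart2, cart3, cart4 only 2 to 3 are there at a start; the rules pass over those that are not, and their reading is None.
At some moment in a run one of cover may be knocked a few centimetres aside while the robot is not near it.
It also fails if it takes over 208 s, if anything falls off the work surface, if the arm or the gripper's body presses on something with over 40 N, if the wrist force passes 120 N, or if a joint passes its speed limit or range.

## Working session

There is one attempt and no reset: what is moved stays moved. The work goes in short steps, each a Python script; the robot and the scene stay as the last script left them, time stands still between calls to the robot, and variables do not carry over. Pictures are saved under pics/ and viewed, at most 14 in all, crops included, and the job is handed in when it is done.

```bash
ls; mkdir -p pics; cat > h.py <<'E'
import numpy as np, cv2
from plant import manip, viewer
from scipy.spatial.transform import Rotation as Rot
def save(p,n,s=1.0):
    im=cv2.cvtColor(np.asarray(p["pixels"]),cv2.COLOR_RGB2BGR)
    cv2.imwrite("pics/"+n,cv2.resize(im,None,fx=s,fy=s) if s!=1 else im)
def cam(p,st=None):
    f=192/np.tan(np.radians(p["vfov"])/2)
    if "R" in p: R,t=np.array(p["R"]),np.array(p["t"])
    else:
        T=np.array(p["tool_from_camera"]); Rt=Rot.from_rotvec(st["eef_rot"]).as_matrix()
        Rw=Rt@T[:3,:3]; c=Rt@T[:3,3]+np.array(st["eef_pos"])
        R=Rw.T; t=-R@c
    return f,R,t
def ray(p,px,z,st=None):
    """world point at height z seen at pixel"""
    f,R,t=cam(p,st); d=R.T@np.array([(px[0]-p["cx"])/f,(px[1]-p["cy"])/f,1]); c=-R.T@t
    return c+d*(z-c[2])/d[2]
def proj(p,X,st=None):
    f,R,t=cam(p,st); q=R@np.array(X,float)+t
    return np.array([p["cx"]+f*q[0]/q[2],p["cy"]+f*q[1]/q[2]])
def down(yaw):
    """tool pointing down, closing line (y) at world angle yaw"""
    y=np.array([np.cos(yaw),np.sin(yaw),0]); z=np.array([0,0,-1.]); x=np.cross(y,z)
    return Rot.from_matrix(np.c_[x,y,z]).as_rotvec()
E
python3 - <<'E'
from h import *
print(manip.grip_point_offset, manip.observe())
for n in ("top","side"):
    p=viewer.read_camera(n); save(p,n+"0.png",1.5)
    print(n,{k:v for k,v in p.items() if k!="pixels"})
    for l in ("cart1","port1","port2","port3","tray","cover","lever_tip"):
        for r in viewer.place_of(p,l)[:6]: 
            z={"cart1":6,"tray":0,"cover":0,"lever_tip":104}.get(l,48)
            print(l,np.round(r["pixel"],1),round(r["conf"],2),np.round(ray(p,r["pixel"],z)))
E
```

```text
pics
-18.700000000000003 {'clock': 0.0, 'joint_pos': array([-1.33129688e+00,  5.28399765e-02,  1.40172432e+00,  2.54471836e-05,
        1.68860199e+00, -7.03029593e-02]), 'joint_velocities': array([-0.00054855,  0.00196646,  0.00123375,  0.00110224, -0.00101346,
        0.00159667]), 'joint_efforts': array([ 1.39839599e-04, -3.81669581e+01, -3.60187733e+01, -3.12199563e-05,
        6.25042841e-03,  6.21669543e-06]), 'eef_pos': array([ 160.00003437, -499.64980617,  193.97099605]), 'eef_rot': array([-3.10242560e+00, -4.84455081e-01,  1.69224371e-04]), 'contact_force': array([ 0.23773747, -0.5120644 ,  0.43173155]), 'ft_torque': array([0.04979473, 0.00963432, 0.01643518]), 'gripper_force': 0.0, 'opening': 85.74313604837191}
top {'vfov': 42.10791938190729, 'cx': 252.11950182499794, 'cy': 187.31267418974565, 'R': array([[-1.52832866e-02, -9.99875918e-01, -3.81716171e-03],
       [-9.81579372e-01,  1.57305217e-02, -1.90406112e-01],
       [ 1.90442532e-01,  8.36816004e-04, -9.81697989e-01]]), 't': array([ -52.30849079,  517.10293439, 1774.49271301]), 'shot': 1}
cart1 [373.8 259.7] 0.78 [ 2
[... 1357 characters left out ...]
. -65.   6.]
cart1 [268.4 223.5] 0.6 [ 553. -127.    6.]
port1 [231.1 147.3] 0.65 [550. 305.  48.]
port1 [236.5 169.9] 0.64 [526. 142.  48.]
port1 [231.8 155. ] 0.59 [538. 248.  48.]
port1 [266.8 222.6] 0.42 [ 531. -174.   48.]
port2 [231.1 147.3] 0.65 [550. 305.  48.]
port2 [236.5 169.9] 0.64 [526. 142.  48.]
port2 [231.8 155. ] 0.59 [538. 248.  48.]
port2 [266.8 222.6] 0.42 [ 531. -174.   48.]
port3 [231.1 147.3] 0.65 [550. 305.  48.]
port3 [236.5 169.9] 0.64 [526. 142.  48.]
port3 [231.8 155. ] 0.59 [538. 248.  48.]
port3 [266.8 222.6] 0.42 [ 531. -174.   48.]
tray [249.3 222.2] 0.82 [501. -96.   0.]
cover [280.1 274.2] 0.8 [ 513. -344.    0.]
lever_tip [228.3 121.7] 0.43 [568. 406. 104.]
```

View pics/top0.png

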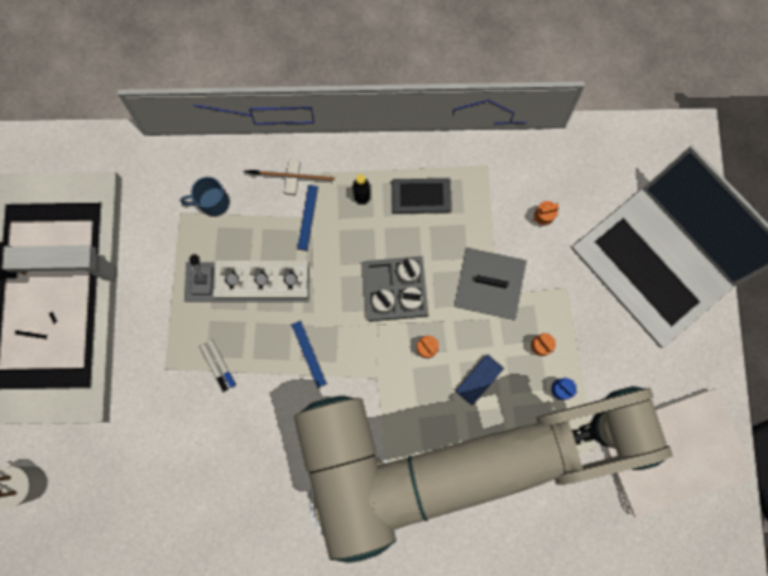

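View pics/side0.png

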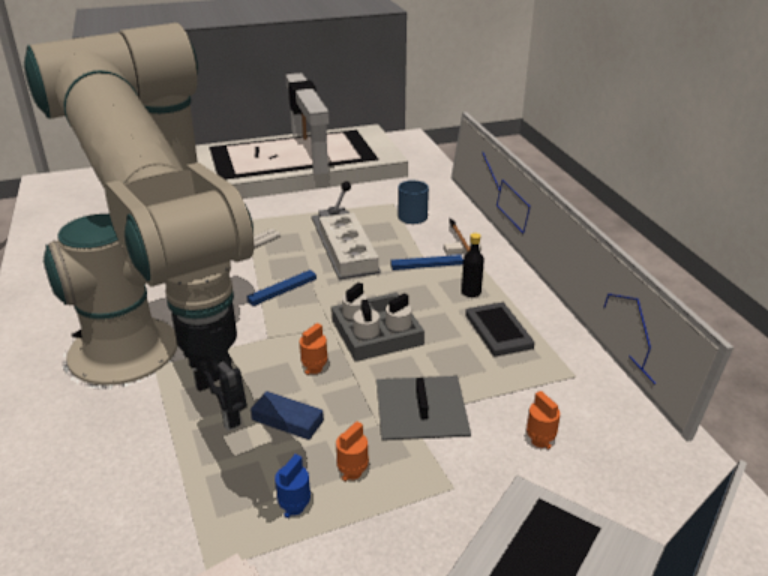

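The top view (×1.5) shows three white cartridges in the tray around (395,288): one at (408,270), one at (383,299) and one at (412,297). The station with its three ports is at (262,279), the lever ball at (194,260) leaning +x, and the cover at (490,283). The side view agrees. Next I'll look from close by with the wrist camera.

```bash
python3 - <<'E'
from h import *
for n,pos in (("tray",[480,-95,330]),("stat",[480,235,330])):
    manip.move_pose(pos,down(-np.pi/2)); manip.wait(.3)
    st=manip.observe(); p=viewer.read_camera("wrist"); save(p,"w_%s.png"%n,1.5)
    print(n,st["clock"],np.round(st["eef_pos"],1),np.round(st["joint_pos"],2)); 
    if n=="tray": print(p["vfov"],p["cx"],p["cy"],np.round(p["tool_from_camera"],3))
    for l,z in (("tray",0),("cart1",6)) if n=="tray" else (("port1",48),("lever_tip",104)):
        for r in viewer.place_of(p,l)[:6]: print(l,np.round(r["pixel"],1),round(r["conf"],2),np.round(ray(p,r["pixel"],z,st),1))
    np.savez("w_%s.npz"%n,pixels=p["pixels"],meta=np.array([dict(p,st=st)],dtype=object))
E
```

```text
tray 3.025 [479.9 -95.3 329.9] [-0.27 -0.03  1.22  0.    1.96  1.3 ]
69.80743077581404 256.16965045918613 191.35352243012028 [[ 0.00000e+00 -9.57000e-01 -2.91000e-01  7.43990e+01]
 [ 1.00000e+00  0.00000e+00  1.00000e-03  1.08400e+00]
 [-1.00000e-03 -2.91000e-01  9.57000e-01 -1.79621e+02]
 [ 0.00000e+00  0.00000e+00  0.00000e+00  1.00000e+00]]
tray [257.8 135.4] 0.75 [505.8 -99.8  -0. ]
cart1 [489.2  25.3] 0.94 [ 681.5 -473.6    6. ]
cart1 [448.3 261. ] 0.88 [ 249.9 -495.2    6. ]
cart1 [277.3 153.9] 0.85 [ 472.9 -135.6    6. ]
cart1 [239.1 159.3] 0.82 [462.9 -65.3   6. ]
cart1 [434.7 205.6] 0.72 [ 372.  -443.9    6. ]
cart1 [275.5 115.9] 0.58 [ 540.3 -131.     6. ]
stat 4.725 [480.3 234.3 330.1] [ 0.38  0.09  1.09 -0.    1.96  1.96]
port1 [260.4 124. ] 0.87 [529.1 225.9  48. ]
port1 [306.1 123.4] 0.83 [530.  151.4  48. ]
port1 [212.2 122.5] 0.69 [531.5 304.4  48. ]
port1 [458.8 152.9] 0.54 [ 481.5 -108.2   48. ]
lever_tip [152.1  99.7] 0.96 [565.4 378.4 104. ]
```

View pics/w_tray.png

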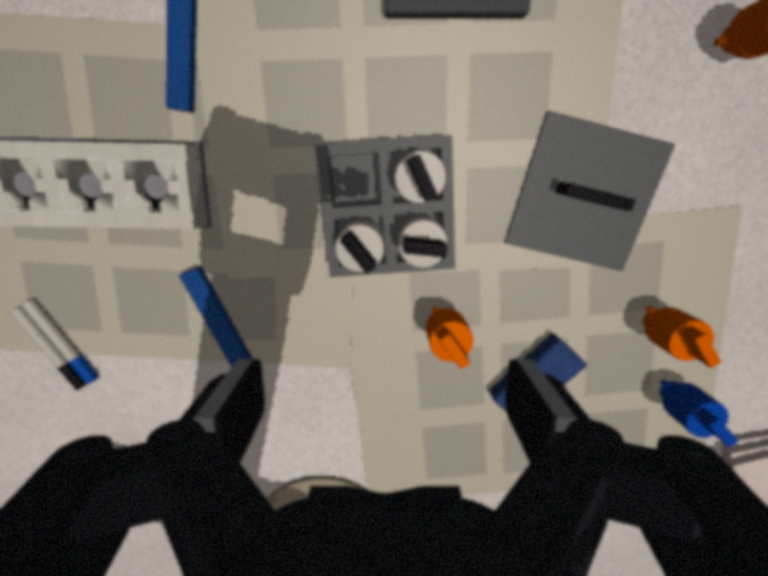

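View pics/w_stat.png

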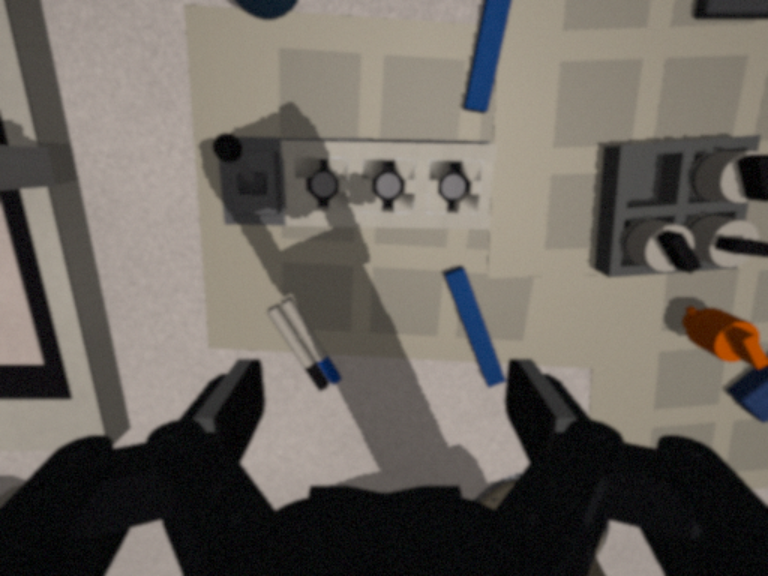

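The wrist views show the pockets' cartridges at about (419,176), (423,245) and (360,248) and the ports at (323,185), (388,185) and (454,185), all ×1.5. The lever ball is at (228,147). I'll pull the lever now, then take close two-yaw views of the ports.

```bash
python3 - <<'E'
from h import *
manip.close_gripper(40)
y=376
manip.move_pose([612,y,180],down(-np.pi/2))
manip.servo_line([612,y,88],vel=150)
f0=np.array(manip.observe()["contact_force"])
g=manip.servo_line([509,y,88],vel=70,guard=10)
st=manip.observe(); print(g,np.round(st["eef_pos"],1),np.round(st["contact_force"]-f0,1))
manip.wait(.3)
x=st["eef_pos"][0]
manip.servo_line([x+15,y,88]); manip.servo_line([x+15,y,180],vel=250)
manip.gripper_open()
k=0
for yaw,dx in ((-np.pi/2,-74+20),(np.pi/2,74-20)):
  for py in (154,226,300):
    manip.move_pose([530+dx,py,140],down(yaw)); manip.wait(.2)
    st=manip.observe(); p=viewer.read_camera("wrist"); save(p,"port%d.png"%k,1.0); k+=1
    for l,z in (("port1",48),("lever_tip",104)):
      for r in viewer.place_of(p,l)[:4]: print(py,l,np.round(r["pixel"],1),round(r["conf"],2),np.round(ray(p,r["pixel"],z,st),1))
    np.save("port%d.npy"%(k-1),np.array([dict(p,st=st)],dtype=object),allow_pickle=True)
  if yaw<0: manip.servo_line([530+dx,py,200])
print(manip.observe()["clock"])
E
python3 -c "
import cv2,numpy as np
cv2.imwrite('pics/pp.png',np.vstack([np.hstack([cv2.imread('pics/port%d.png'%k)[::1] for k in r])[:, :] for r in ((1,4),)])[:, :][::1])
i=cv2.imread('pics/pp.png');cv2.imwrite('pics/pp.png',cv2.resize(i,(800,300)))"
```

```text
False [509.3 375.9  87.9] [-0.2 -0.9  0.3]
154 port1 [181.  129.3] 0.96 [530.6 226.4  48. ]
154 port1 [101.1 128.2] 0.67 [531.5 303.4  48. ]
154 port1 [252.8 130.7] 0.59 [529.4 157.   48. ]
226 port1 [252.5 130.5] 0.97 [529.4 227.4  48. ]
226 port1 [174.2 128.3] 0.77 [531.5 302.9  48. ]
226 port1 [327.8 133.2] 0.68 [526.8 154.3  48. ]
226 lever_tip [39.5 81.7] 0.65 [568.8 382.  104. ]
300 port1 [329.  129.5] 0.71 [530.4 227.3  48. ]
300 port1 [402.2 129.8] 0.61 [530.  156.4  48. ]
300 port1 [251.5 129. ] 0.56 [530.9 302.2  48. ]
300 lever_tip [145.6  80.9] 0.87 [569.4 378.4 104. ]
154 port1 [410.  130.1] 0.78 [530.7 301.4  48. ]
154 port1 [262.  125.7] 0.69 [526.6 158.4  48. ]
154 port1 [336.5 129.5] 0.63 [530.1 230.4  48. ]
226 port1 [188.3 127. ] 0.73 [528.  158.4  48. ]
226 port1 [265.5 126.9] 0.73 [527.9 232.8  48. ]
226 port1 [334.7 128.5] 0.62 [529.5 299.6  48. ]
226 lever_tip [449.3 183.4] 0.71 [569.2 380.5 104. ]
300 port1 [113.1 129.5] 0.8 [530.4 159.3  48. ]
300 port1 [187.8 129.5] 0.77 [530.5 231.5  48. ]
300 lever_tip [355.8 183.5] 0.66 [569.4 378.5 104. ]
18.8917
```

View pics/pp.png

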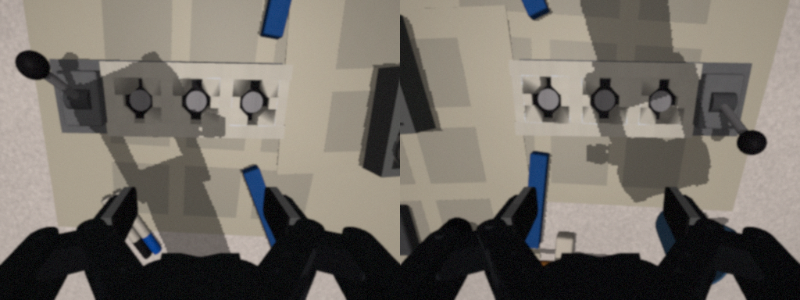

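The view shows the lever still over at +x: the ball is at about (569,379), so the pull missed. I'll retry and check the opening and forces as I go.

```bash
python3 - <<'E'
from h import *
manip.servo_line([584,300,200]); manip.close_gripper(40); manip.wait(.3)
st=manip.observe(); print("op",st["opening"],np.round(st["eef_pos"],1))
y=379
manip.move_pose([620,y,180],down(-np.pi/2))
manip.servo_line([620,y,92],vel=150)
print(np.round(manip.observe()["eef_pos"],1))
f0=np.array(manip.observe()["contact_force"])
for x in (590,570,550,530,512):
    g=manip.servo_line([x,y,92],vel=70,guard=12)
    st=manip.observe(); print(g,round(st["opening"],1),np.round(st["eef_pos"],1),np.round(st["contact_force"]-f0,1))
p=viewer.read_camera("wrist"); save(p,"lev.png",1.0)
for r in viewer.place_of(p,"lever_tip"): print(r["pixel"],r["conf"],ray(p,r["pixel"],104,st))
E
```

```text
op -0.13948834652149078 [584. 300. 200.]
[620.5 379.3  93.5]
False -0.0 [590.5 379.1  92.9] [ 0.2 -0.5 -0.7]
False 0.3 [570.3 379.   92.2] [ 0.8 -0.6 -1.4]
False 0.3 [550.3 379.   92.2] [ 0.6 -0.5 -1. ]
False 0.1 [530.3 379.   92.2] [ 0.6  0.2 -1.1]
False -0.0 [512.2 379.   92.2] [-0.  -1.2 -1.1]
[255.7, 140.7] 0.65 [567.48176769 378.0857766  104.        ]
```

View pics/lev.png

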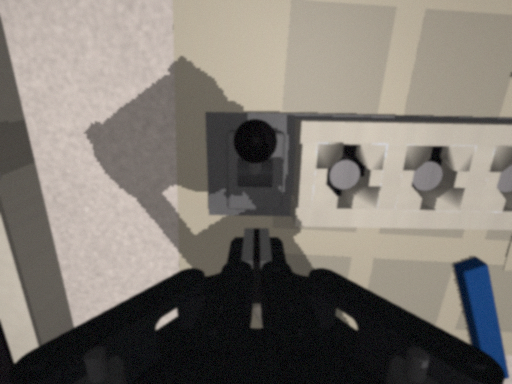

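The closed finger now stands on the −x side of the ball, which is at pixel (256,141) and unmoved, and almost no force was felt. I'll triangulate the ball's height and look from the side.

```bash
python3 - <<'E'
from h import *
p=viewer.read_camera("side")
im=cv2.cvtColor(p["pixels"],cv2.COLOR_RGB2BGR)[70:190,170:320]
cv2.imwrite("pics/sidecrop.png",cv2.resize(im,None,fx=5,fy=5,interpolation=cv2.INTER_CUBIC))
for r in viewer.place_of(p,"lever_tip"): print(r["pixel"],r["conf"],ray(p,r["pixel"],104),ray(p,r["pixel"],90))
print(proj(p,[569,378,104]),proj(p,[491,378,104]),proj(p,[512,379,92]),proj(p,[530,301,48]))
E
```

```text
[229.1, 123.1] 0.44 [567.54951537 393.56851    104.        ] [574.58070154 421.76690065  90.        ]
[230.51517693 124.76612852] [210.43889247 127.47840984] [215.95492757 129.49783675] [226.07798711 148.5323724 ]
```

View pics/sidecrop.png

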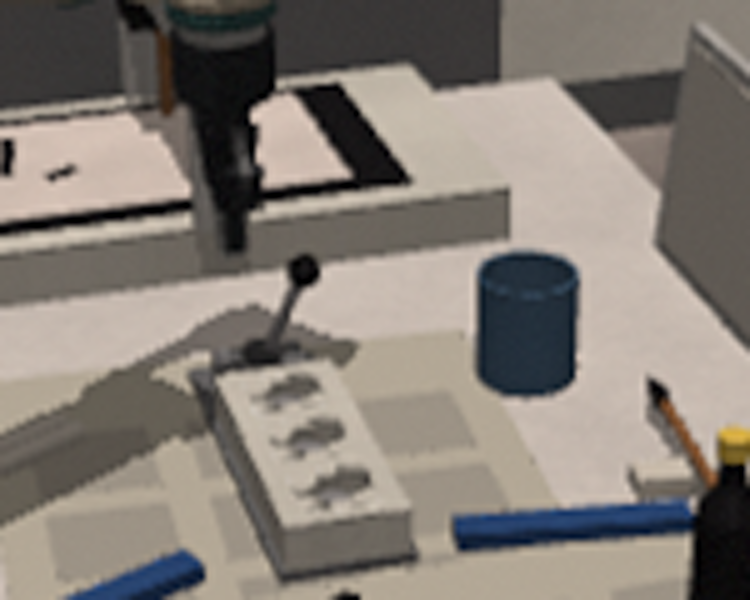

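The side crop shows the fingertip at (217,120), where the TCP should project to (216,129.5). The real tips therefore sit about 30 mm above the reported TCP, while the ball at (230,124) agrees with z=104. I'll touch the bare table to measure the tip offset.

```bash
python3 - <<'E'
from h import *
p=viewer.read_camera("top")
manip.servo_line([512,379,150],vel=250)
manip.move_pose([510,440,60],down(-np.pi/2))
manip.wait(.3)
g=manip.servo_line([510,440,-12],vel=30,guard=6)
st=manip.observe(); print(g,np.round(st["eef_pos"],2),np.round(st["contact_force"],1),st["opening"],st["clock"])
manip.servo_line([510,440,60])
E
```

```text
False [510.05 440.06 -11.86] [-0.9 -0.8 -0.7] -0.3198181032272039 30.2333
```

```bash
python3 - <<'E'
from h import *
manip.servo_line([510,440,-8],vel=200)
manip.wait(.3)
g=manip.servo_line([510,440,-40],vel=25,guard=6)
st=manip.observe(); print(g,np.round(st["eef_pos"],2),np.round(st["contact_force"],1),st["opening"],st["clock"])
p=viewer.read_camera("side"); save(p,"touch.png")
manip.servo_line([510,440,60],vel=250)
E
```

```text
True [510.04 440.43 -36.4 ] [-0.7 -0.4  4.4] -0.19493845073991428 32.7083
```

The tips touch the table at a reported TCP z of about −36, so the real tips are about 36 mm above the nominal TCP. I'll subtract 36 from every z command. Lever again.

```bash
cat >> h.py <<'E'
DZ=-35.5
def P(x,y,ztip): return [x,y,ztip+DZ]
E
python3 - <<'E'
from h import *
y=379
manip.move_pose(P(625,y,190),down(-np.pi/2))
manip.servo_line(P(625,y,94),vel=150)
f0=np.array(manip.observe()["contact_force"])
for x in (600,560,530,509):
    g=manip.servo_line(P(x,y,94),vel=70,guard=12)
    st=manip.observe(); print(g,np.round(st["eef_pos"],1),np.round(st["contact_force"]-f0,1))
    if g: break
manip.wait(.3); x=st["eef_pos"][0]
manip.servo_line(P(x+15,y,94)); manip.servo_line(P(x+15,y,200),vel=250)
manip.gripper_open()
manip.move_pose(P(480,300,200),down(-np.pi/2)); manip.wait(.2)
st=manip.observe(); p=viewer.read_camera("wrist"); save(p,"lev2.png")
for r in viewer.place_of(p,"lever_tip"): print(r["pixel"],r["conf"],ray(p,r["pixel"],104,st))
print(st["clock"])
E
```

```text
False [600.5 379.2  59.6] [1.1 0.3 0.1]
False [560.1 378.9  58.4] [ 0.7  1.  -0.6]
False [530.2 379.   58.6] [ 0.5 -0.  -0.5]
True [517.7 378.5  58.5] [10.2  1.8 -1.6]
[166.1, 178.8] 0.73 [493.45556782 380.32562839 104.        ]
39.4667
```

The lever is at its back stop, with the ball near x=493. Next, each cartridge from directly above at two yaws.

```bash
cat >> h.py <<'E'
def over(xy,yaw,tcpz):
    """put the wrist camera right above xy; returns state, picture"""
    R=Rot.from_rotvec(down(yaw)).as_matrix(); o=R@[74.4,1.1,0]
    manip.move_pose([xy[0]-o[0],xy[1]-o[1],tcpz],down(yaw)); manip.wait(.25)
    st=manip.observe(); return st,viewer.read_camera("wrist")
def bar(p,st,xy,z,thr=60):
    """centre and direction (world) of dark bar whose top is at height z near xy"""
    g=cv2.cvtColor(p["pixels"],cv2.COLOR_RGB2GRAY); m=(g<thr).astype(np.uint8)
    n,l,s,c=cv2.connectedComponentsWithStats(m); e=proj(p,[*xy,z],st)
    ok=[i for i in range(1,n) if 120<s[i,4]<4000]
    i=min(ok,key=lambda i:np.hypot(*(c[i]-e)))
    q=cv2.boxPoints(cv2.minAreaRect(np.argwhere(l==i)[:,::-1].astype(np.float32)))
    w=np.array([ray(p,k,z,st)[:2] for k in q]); a,b=w[1]-w[0],w[2]-w[1]
    L=a if np.hypot(*a)>np.hypot(*b) else b
    return w.mean(0),np.arctan2(L[1],L[0])%np.pi,np.hypot(*a),np.hypot(*b)
E
python3 - <<'E'
from h import *
C=[(540,-133),(472,-136),(465,-65)]; ims=[]
for yaw in (-np.pi/2,np.pi/2):
  for c in C:
    st,p=over(c,yaw,154); r=bar(p,st,c,104)
    print(round(yaw,1),np.round(r[0],1),"ang",round(np.degrees(r[1]),1),np.round(r[2:],1))
    e=proj(p,[*r[0],104],st).astype(int); im=cv2.cvtColor(p["pixels"],cv2.COLOR_RGB2BGR).copy(); cv2.circle(im,tuple(int(v) for v in e),2,(0,0,255),-1)
    ims.append(im[20:200,160:360])
    for q in viewer.place_of(p,"cart1")[:3]: print("   net",round(q["conf"],2),np.round(ray(p,q["pixel"],6,st)[:2],1))
    for q in viewer.place_of(p,"tray")[:1]: print("   tray",round(q["conf"],2),np.round(ray(p,q["pixel"],0,st)[:2],1))
cv2.imwrite("pics/carts.png",np.vstack([np.hstack(ims[:3]),np.hstack(ims[3:])])); print(st["clock"])
E
```

```text
-1.6 [ 539.8 -132.2] ang 28.1 [12.1 42.3]
   net 0.96 [464.4 -68.2]
   net 0.92 [ 355.1 -172.1]
   net 0.79 [ 538.6 -132.9]
   tray 0.87 [ 503.3 -100.5]
-1.6 [ 465.8 -106.3] ang 94.5 [101.5  52.4]
   net 0.98 [ 539.4 -131.4]
   net 0.73 [ 359.1 -446.8]
   net 0.62 [ 353.2 -173.7]
   tray 0.65 [504.6 -99. ]
-1.6 [462.2 -63.3] ang 8.3 [48.9 51.8]
   net 0.94 [467.5 -70.7]
   net 0.82 [ 474.1 -137.8]
   net 0.7 [ 357.7 -170.9]
   tray 0.6 [ 501.  -101.6]
1.6 [ 540.2 -126.4] ang 28.9 [21.6 48.2]
   net 0.78 [467.9 -67.6]
   net 0.78 [ 537.5 -132.3]
   net 0.67 [ 471.4 -137.2]
   tray 0.67 [ 500.8 -101.5]
1.6 [ 478.  -136.1] ang 83.9 [25.4 45.3]
   net 0.77 [ 539.7 -131.6]
   net 0.69 [466.6 -71.4]
   net 0.67 [ 470.6 -138.8]
   tray 0.72 [502.1 -99.1]
1.6 [466.5 -69.2] ang 38.3 [12.  43.2]
   net 0.79 [ 469.5 -138.4]
   net 0.7 [467.2 -68.9]
   net 0.7 [ 540.9 -129.7]
   tray 0.62 [504.1 -99.6]
47.6083
```

View pics/carts.png

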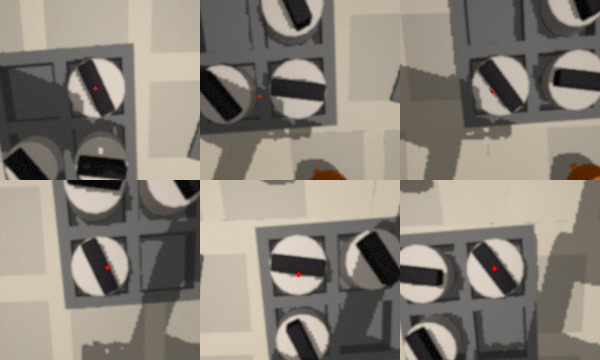

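The crops show the bars clearly, but the threshold merged shadows with them in some frames. I'll re-segment these crops with a darker threshold, with no new shots.

```bash
python3 - <<'E'
from h import *
I=cv2.imread("pics/carts.png"); C=[(540,-133),(472,-136),(465,-65)]
p0=viewer.read_camera("wrist")
k=0
for yaw in (-np.pi/2,np.pi/2):
  for c in C:
    t=I[180*(k//3):180*(k//3)+180,200*(k%3):200*(k%3)+200].copy(); k+=1
    red=(t[:,:,2]>180)&(t[:,:,1]<60); t[red]=20
    im=np.full((384,512,3),255,np.uint8); im[20:200,160:360]=t[:,:,::-1]
    R=Rot.from_rotvec(down(yaw)).as_matrix(); o=R@[74.4,1.1,0]
    st=dict(eef_pos=[c[0]-o[0],c[1]-o[1],154],eef_rot=down(yaw)); p=dict(p0,pixels=im)
    for thr in (28,34,40):
        r=bar(p,st,c,104,thr); print(round(yaw,1),thr,np.round(r[0],1),"ang",round(np.degrees(r[1]),1),np.round(r[2:],1))
E
```

```text
-1.6 28 [ 474.  -135.7] ang 84.2 [15.8 40.1]
-1.6 34 [ 473.9 -135.6] ang 84.2 [16.3 40.4]
-1.6 40 [ 539.1 -129.6] ang 25.2 [10.4 40.8]
-1.6 28 [ 525.6 -134.2] ang 29.8 [11.2 21.4]
-1.6 34 [ 471.2 -127.2] ang 84.3 [11.4 26.3]
-1.6 40 [ 470.5 -134.4] ang 84.2 [11.6 41. ]
-1.6 28 [ 522.1 -130.1] ang 107.9 [14.5 13.7]
-1.6 34 [464.6 -62.5] ang 26.8 [10.6 39.8]
-1.6 40 [464.9 -64.6] ang 38.7 [14.3 41.4]
1.6 28 [ 481.5 -137. ] ang 90.0 [38.1  5.2]
1.6 34 [ 481.8 -136.6] ang 90.0 [ 5.9 38.9]
1.6 40 [ 539.4 -131.9] ang 26.7 [11.3 41.2]
1.6 28 [ 534.1 -133.6] ang 25.0 [11.5 38.3]
1.6 34 [ 534.3 -133.5] ang 25.8 [11.8 38.8]
1.6 40 [ 472.3 -132.1] ang 92.4 [31.9 12.8]
1.6 28 [ 530.  -125.8] ang 30.7 [ 9.1 31.5]
1.6 34 [ 532.5 -130. ] ang 27.2 [17.5 31.5]
1.6 40 [467.8 -67.1] ang 38.7 [10.8 37. ]
```

Estimates, averaged over both yaws: A (539.5,−132) at 26.5°, C (471.5,−135.5) at 84.5°, B (466,−67) at 38.5°. Their spacing of 68 mm and common tray yaw of about 3.7° fit. The tray centre is (502.8,−99.5) and the ports are at y = 157.4, 229.4 and 301.4 with x about 530. I'll move A into port3.

```bash
cat >> h.py <<'E'
SY=-0.012
PORT={1:(529.0,157.4),2:(529.9,229.4),3:(530.8,301.4)}
H=75.5   # tip height above cartridge underside
def pr(*a):
    st=manip.observe(); print(*a,np.round(st["eef_pos"],1),"F",np.round(st["contact_force"],1),"op",round(st["opening"],1),"t",round(st["clock"],1)); return st
def pick(xy,ang):
    yaw=ang+np.pi/2
    manip.gripper_open()
    manip.move_pose(P(*xy,150),down(yaw))
    g=manip.servo_line(P(*xy,6+H),vel=120,guard=15); pr("at",g)
    manip.close_gripper(100); manip.wait(.2); pr("closed")
    manip.servo_line(P(*xy,115+H),vel=150); return pr("lifted")
def insert(n,off=(0,0)):
    x,y=PORT[n]; yaw=np.pi/2+SY
    manip.move_pose(P(x+off[0],y+off[1],115+H),down(yaw))
    manip.servo_line(P(x+off[0],y+off[1],54+H),vel=150); manip.wait(.2)
    for d in [(0,0),(1.5,0),(-1.5,0),(0,1.5),(0,-1.5),(2,2),(-2,2),(-2,-2),(2,-2),(3.5,0),(-3.5,0),(0,3.5),(0,-3.5)]:
        q=(x+off[0]+d[0],y+off[1]+d[1])
        manip.servo_line(P(*q,52+H),vel=80); manip.wait(.1)
        g=manip.servo_line(P(*q,39.5+H),vel=25,guard=7)
        st=pr("try",d,g)
        if not g: return q
        manip.servo_line(P(*q,52+H),vel=80)
    return None
def lock(n,q):
    yaw=np.pi/2+SY
    g=manip.servo_line(P(*q,27.2+H),vel=25,guard=45); st=pr("pressed",g)
    R=down(yaw-np.radians(91.5))
    for a in (30,60,91.5):
        g=manip.servo_line(P(*q,27.2+H),down(yaw-np.radians(a)),vel=25,guard=45); st=pr("twist",a,g); print(np.round(st["ft_torque"],2))
    manip.servo_line(P(*q,33+H),vel=20); manip.wait(.2); pr("risen")
E
python3 - <<'E'
from h import *
pick((539.5,-132),np.radians(26.5))
q=insert(3); print(q)
E
```

```text
at False [ 540.1 -132.    47. ] F [ 0.5  0.4 -0.4] op 85.2 t 49.4
closed [ 539.7 -132.    46.4] F [-0.8  0.7  4.8] op 11.9 t 50.2
lifted [ 538.8 -131.8  153.4] F [-0.2  0.2 -2.1] op 12.1 t 51.1
try (0, 0) False [530.8 301.4  79.5] F [-0.5 -0.3 -3.1] op 11.8 t 54.4
(530.8, 301.4)
```

```bash
python3 - <<'E'
from h import *
q=PORT[3]
lock(3,q)
p=viewer.read_camera("side"); im=cv2.cvtColor(p["pixels"],cv2.COLOR_RGB2BGR)[70:190,170:320]
cv2.imwrite("pics/lock3.png",cv2.resize(im,None,fx=5,fy=5,interpolation=cv2.INTER_CUBIC))
E
```

```text
pressed False [531.4 301.7  68.6] F [-1.2 -0.8  6.8] op 12.0 t 55.1
twist 30 False [531.9 301.7  68.9] F [ 0.2 -1.   8.3] op 11.8 t 55.8
[-0.19  0.07 -0.01]
twist 60 False [531.9 301.7  68.9] F [ 0.7 -1.   6.2] op 11.6 t 56.4
[-0.23  0.08 -0.06]
twist 91.5 False [531.8 301.7  68.9] F [-1.  -0.7  7.1] op 12.1 t 57.1
[-0.15  0.16  0.01]
risen [531.4 301.5  73.4] F [3.7 0.9 3.6] op 11.8 t 57.8
```

View pics/lock3.png

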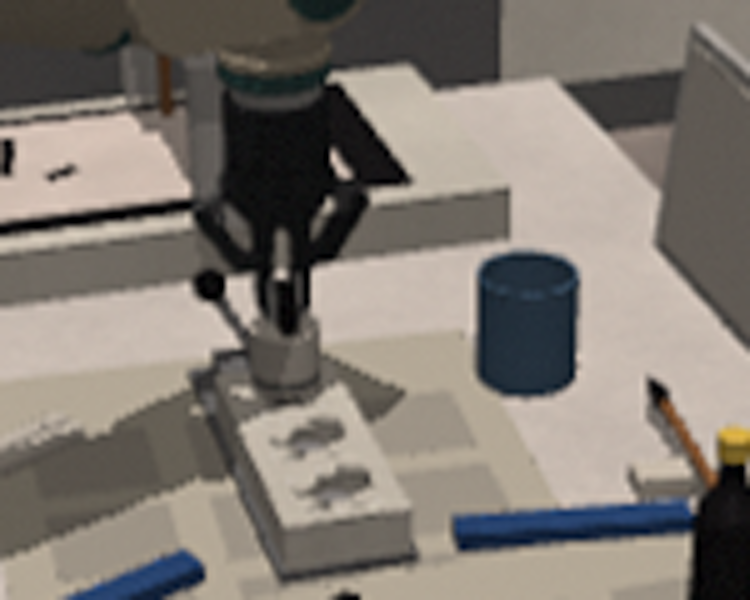

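The cartridge is in port3 with its bar turned. A gentle upward pull will test whether it is locked.

```bash
python3 - <<'E'
from h import *
q=PORT[3]
print(Rot.from_rotvec(manip.observe()["eef_rot"]).as_matrix()[:,1])
g=manip.servo_line(P(*q,38+H),vel=15,guard=12); pr("pull",g)
E
```

```text
[ 0.99926583 -0.03828842  0.00133867]
pull True [531.4 301.5  73.4] F [3.3 1.4 0.9] op 11.7 t 58.1
```

```bash
python3 - <<'E'
from h import *
manip.wait(.2); pr()
manip.gripper_open(); manip.wait(.2)
st=manip.observe(); x,y,z=st["eef_pos"]
manip.servo_line([x,y,150],vel=150)
st,p=over(PORT[3],np.pi/2,170); save(p,"p3.png"); print("clock",st["clock"])
for thr in (30,40,50):
    r=bar(p,st,PORT[3],131,thr); print(thr,np.round(r[0],1),"ang",round(np.degrees(r[1]),1),np.round(r[2:],1))
np.save("p3.npy",np.array([dict(p,st=st)],dtype=object),allow_pickle=True)
E
```

```text
[531.4 301.5  73.4] F [ 2.8  0.8 -0.9] op 11.6 t 58.3
clock 61.5417
30 [532.2 300.4] ang 87.7 [11.9 41. ]
40 [532.3 300.2] ang 87.7 [12.4 41.8]
50 [532.3 300.4] ang 87.9 [12.8 42.3]
```

View pics/p3.png

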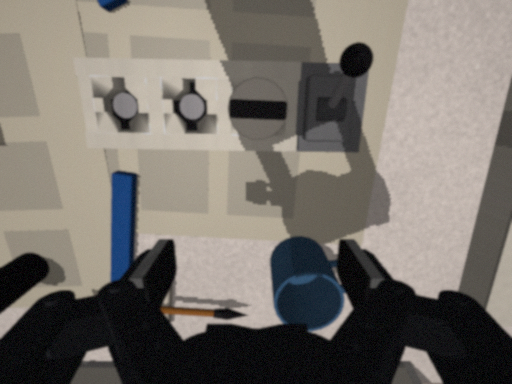

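p3.png shows the cartridge locked in port3, its bar horizontal at (258,109) and parallel to the row. Next C goes to port2 and B to port1, with checks.

```bash
cat >> h.py <<'E'
def job(xy,ang,n):
    st=pick(xy,ang)
    if st["opening"]<8: raise SystemExit("missed")
    q=insert(n,(0.6,0))
    if q is None: raise SystemExit("no fit")
    lock(n,q)
    manip.servo_line(P(*q,37+H),vel=15,guard=12); st=pr("pull")
    if st["eef_pos"][2]>DZ+H+35.5: raise SystemExit("not locked")
    manip.servo_line([*st["eef_pos"][:2],33+H+DZ],vel=20)
    manip.gripper_open(); manip.wait(.1); manip.servo_line([*st["eef_pos"][:2],150],vel=200)
E
python3 - <<'E'
from h import *
job((471.5,-135.5),np.radians(84.5-180),2)
E
```

```text
at False [ 472.1 -135.5   46.7] F [ 0.2 -0.2  0.4] op 85.7 t 64.2
closed [ 471.7 -135.6   46.4] F [-0.7 -1.1  4.5] op 11.7 t 65.1
lifted [ 470.8 -135.2  153.5] F [-0.1 -0.7 -2.7] op 11.6 t 66.0
try (0, 0) False [530.5 229.4  79.5] F [ 0.1  0.3 -1.6] op 11.8 t 69.1
pressed False [531.1 229.6  68.5] F [-2.2 -0.4  7.3] op 11.9 t 69.7
twist 30 False [531.5 230.   68.8] F [-1.1  1.1  7.2] op 11.8 t 70.4
[ 0.04  0.18 -0.08]
twist 60 False [531.6 229.9  68.9] F [-0.6  0.5  7.8] op 11.8 t 71.1
[ 0.02  0.12 -0.06]
twist 91.5 False [531.7 229.8  68.9] F [-0.3 -0.3  7.5] op 11.7 t 71.8
[-0.04  0.08 -0.02]
risen [531.2 229.6  73.4] F [5.3 1.9 2.3] op 12.0 t 72.4
pull [531.2 229.7  73.5] F [2.6 0.9 1.3] op 11.9 t 72.7
```

```bash
python3 - <<'E'
from h import *
job((466.2,-67),np.radians(38.5),1)
st,p=over(PORT[2],np.pi/2,190); save(p,"all.png"); print("clock",st["clock"])
for n in (1,2,3):
    r=bar(p,st,PORT[n],131,40); print(n,np.round(r[0],1),"ang",round(np.degrees(r[1]),1),np.round(r[2:],1))
E
```

```text
at False [466.7 -67.1  46.7] F [-0.3 -0.4  1. ] op 85.2 t 77.6
closed [466.5 -67.1  46.4] F [-0.2  0.6  2.9] op 12.0 t 78.5
lifted [465.5 -66.9 153.6] F [-0.9 -0.2 -1.7] op 11.8 t 79.3
try (0, 0) False [529.6 157.4  79.5] F [-0.3 -0.9 -0.7] op 11.5 t 82.1
pressed False [530.2 157.5  68.5] F [-2.4 -1.   8.2] op 11.7 t 82.8
twist 30 False [530.6 157.6  68.7] F [-1.1 -0.2  6.9] op 12.1 t 83.5
[-0.08  0.22  0.  ]
twist 60 False [530.8 157.5  68.8] F [ 0.  -0.1  6.9] op 12.3 t 84.1
[-0.11  0.17 -0.04]
twist 91.5 False [530.8 157.5  68.8] F [-0.7 -0.7  8. ] op 11.9 t 84.8
[-0.11  0.09 -0.06]
risen [530.3 157.5  73.4] F [ 5.7 -0.   1.6] op 11.9 t 85.5
pull [530.4 157.4  73.4] F [3.6 0.6 0.1] op 11.9 t 85.7
clock 88.8917
1 [530.9 159.5] ang 87.5 [11.4 44.8]
2 [531.4 228.4] ang 87.7 [12.3 41.5]
3 [532.5 298.8] ang 67.9 [26.2 47.8]
```

View pics/all.png

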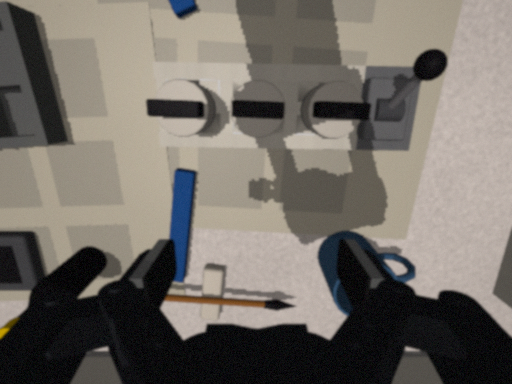

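all.png shows all three cartridges locked, with their bars in line at row ~108. Next I throw the lever over, then look at the cover and tray.

```bash
python3 - <<'E'
from h import *
manip.close_gripper(40)
y=379.5; yaw=-np.pi/2
manip.move_pose(P(445,y,200),down(yaw)); manip.servo_line(P(445,y,94),vel=150)
for x in (500,530,556):
    g=manip.servo_line(P(x,y,94),vel=70,guard=12); st=pr(g)
    if g: break
manip.wait(.3); x=st["eef_pos"][0]
manip.servo_line(P(x-15,y,94)); manip.servo_line(P(x-15,y,200),vel=250)
manip.gripper_open()
manip.move_pose(P(460,300,220),down(yaw)); manip.wait(.2)
st=manip.observe(); p=viewer.read_camera("wrist")
for r in viewer.place_of(p,"lever_tip"): print("lev",r["conf"],ray(p,r["pixel"],104,st))
k=0; ims=[]
for c,l in (((503,-99.5),"tray"),((515,-345),"cover")):
  for yaw in (-np.pi/2,np.pi/2):
    try: st,p=over(c,yaw,190)
    except manip.Unreachable: print("unreach",c,yaw); continue
    for r in viewer.place_of(p,l)[:2]: print(l,round(yaw,1),round(r["conf"],2),np.round(ray(p,r["pixel"],0,st),1))
    m=[r for r in viewer.masks_of(p,l)[:1]]
    if m:
        q=cv2.boxPoints(cv2.minAreaRect(np.argwhere(m[0]["pixels"])[:,::-1].astype(np.float32)))
        w=np.array([ray(p,s,40 if l=="tray" else 8,st)[:2] for s in q]); print("  mask",np.round(w.mean(0),1),np.round(np.linalg.norm(w-np.roll(w,1,0),axis=1)),"ang",np.round(np.degrees(np.arctan2(*(w[1]-w[0])[::-1]))%90,1))
    if l=="cover":
      for thr in (30,40,50):
        r=bar(p,st,c,40,thr); print("  bar",thr,np.round(r[0],1),"ang",round(np.degrees(r[1]),1),np.round(r[2:],1))
    ims.append(cv2.cvtColor(p["pixels"],cv2.COLOR_RGB2BGR)[:288]); 
I=np.vstack([np.hstack(ims[:2]),np.hstack(ims[2:])]) if len(ims)==4 else np.hstack(ims)
cv2.imwrite("pics/tc.png",cv2.resize(I,None,fx=.78,fy=.78)); print(st["clock"])
E
```

```text
False [499.8 379.5  58.4] F [-0.5  0.7  0.3] op -0.2 t 94.4
False [529.9 379.4  58.3] F [-0.  -0.1 -0.8] op 0.0 t 95.0
True [546.7 379.9  57.6] F [-6.8 -0.3  4.7] op -0.1 t 95.3
lev 0.84 [568.01209829 377.75975615 104.        ]
tray -1.6 0.6 [ 504.3 -102.6    0. ]
  mask [ 503.  -101.2] [152. 148. 150. 170.] ang 4.1
  mask [503.7 -99.8] [150. 146. 149. 167.] ang 3.9
cover -1.6 0.59 [ 524.1 -289.6    0. ]
  mask [ 524.  -285.7] [176. 157. 155. 161.] ang 69.5
  bar 30 [ 523.8 -283.1] ang 76.6 [13.  65.8]
  bar 40 [ 522.6 -288.7] ang 76.6 [14.3 78.9]
  bar 50 [ 522.4 -288.4] ang 76.6 [15.9 81. ]
cover 1.6 0.91 [ 521.7 -289.5    0. ]
  mask [ 523.2 -284.9] [176. 156. 155. 162.] ang 75.5
  bar 30 [ 523.7 -289.1] ang 77.8 [12.4 78.8]
  bar 40 [ 523.7 -288.8] ang 78.1 [14.5 80.4]
  bar 50 [ 527.  -277.5] ang 156.0 [115.2  99.2]
108.3833
```

View pics/tc.png

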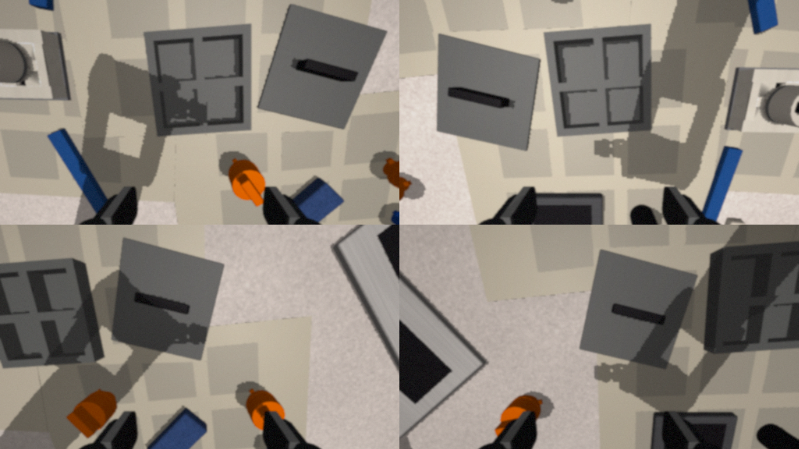

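tc.png shows the tray empty. The cover has been knocked to about (523,−289), with its bar at 77°. I'll grasp and place it now.

```bash
python3 - <<'E'
from h import *
c=(523,-288.7); yaw=np.radians(77.3-90); h=13
manip.move_pose(P(*c,110),down(yaw))
g=manip.servo_line(P(*c,h),vel=120,guard=12); pr("at",g)
manip.close_gripper(100); manip.wait(.2); st=pr("closed")
manip.servo_line(P(*c,h+80),vel=120); pr("lifted")
st,=[manip.observe()]
t=(503.2,-100); y2=np.radians(4.0)
manip.servo_line(P(*t,h+80),down(y2),vel=150)
manip.servo_line(P(*t,h+46),vel=80); manip.wait(.2); pr("above")
g=manip.servo_line(P(*t,h+38),vel=15,guard=6); pr("down",g)
manip.gripper_open(); manip.wait(.2)
manip.servo_line(P(*t,150),vel=200)
ims=[]
for yaw in (-np.pi/2,np.pi/2):
    st,p=over(t,yaw,190); r=bar(p,st,t,80,40); print("bar",np.round(r[0],1),round(np.degrees(r[1]),1),np.round(r[2:],1)); ims.append(cv2.cvtColor(p["pixels"],cv2.COLOR_RGB2BGR)[:300])
manip.move_pose(P(380,-200,250),down(-np.pi/2))
p=viewer.read_camera("side"); s=cv2.cvtColor(p["pixels"],cv2.COLOR_RGB2BGR)[90:270,170:340]
a=cv2.resize(np.hstack(ims),(800,234)); s=cv2.resize(s,(340,360)); b=np.zeros((360,800,3),np.uint8); b[:,:340]=s
q=viewer.read_camera("top"); tt=cv2.cvtColor(q["pixels"],cv2.COLOR_RGB2BGR)[120:270,110:300]; b[:,344:800]=cv2.resize(tt,(456,360))
cv2.imwrite("pics/fin.png",np.vstack([a,b])); pr()
E
```

```text
at False [ 523.6 -289.1  -21.5] F [-0.8  0.6  0.2] op 85.2 t 111.1
closed [ 523.2 -288.8  -22.1] F [-0.2  1.3  5. ] op 12.1 t 111.9
lifted [ 522.4 -288.3   56.2] F [-0.1 -0.5 -3.2] op 12.4 t 112.8
above [ 503.6 -100.1   24.1] F [ 0.5 -0.4 -2.6] op 12.4 t 115.0
down True [ 503.4 -100.1   17.9] F [-0.1 -0.3  4.7] op 12.3 t 115.4
bar [503.8 -99.2] 94.8 [78. 14.]
bar [503.9 -97.1] 94.2 [71.5 12.9]
[ 380.1 -200.   214.5] F [-0.8  0.1 -0. ] op 85.6 t 124.0
```

View pics/fin.png

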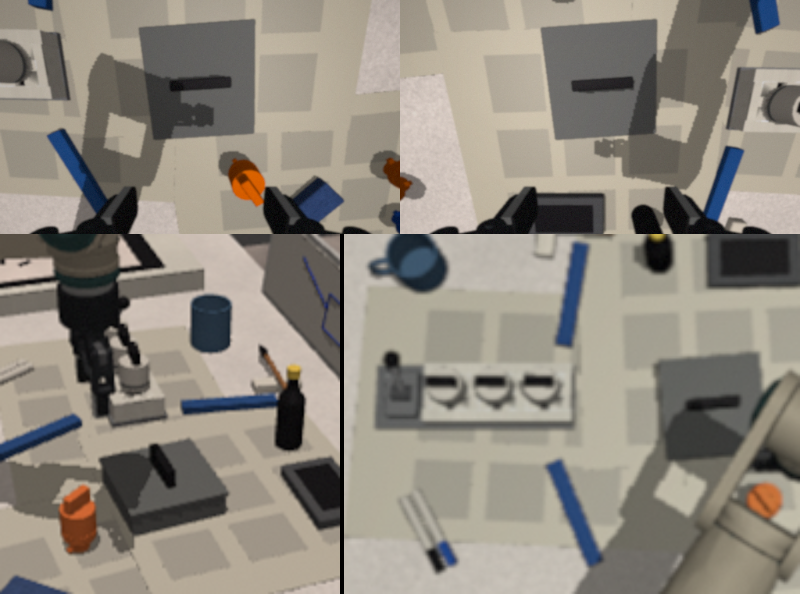

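The cover lies flat and square on the tray at about (503.5,−99). All three cartridges are locked and the lever is over at the far side. Handing in.

```bash
python3 -c "
from h import *
print(manip.sign_off())"
```

```text
the job is handed in; nothing more can be done
None
```

The job is handed in: all three cartridges are locked in their own ports, the lever was pulled back first and is now thrown fully over, and the cover lies flat and square on the empty tray; it took about 124 s of the 208 s, and sign-off returned no verdict.

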